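# Lift a treated coat button from the spotting tray with spring tongs

### The arm

A 7-joint arm with a two-finger parallel gripper is mounted at the origin on the work surface; the furniture and walls round the work are solid. World frame = base frame: x ahead of the robot, y to its left, z up, the work surface at z = 0. Lengths are in m, angles in rad, forces in N, time in s.
With the tool pointing down it reaches from about 0.4 to 0.85 m from the base axis. Payload 10.4 kg.
Tool frame: the origin (TCP) lies on the centre line of the jaws, within the pads' length; the fingertips stand 17 mm ahead of it and the grasp point (between the pads) lies 2 mm behind it; z points along the fingers, y is the line along which they close (so a half turn about z gives the same grasp; the last joint's range is limited). The gripper opens to 85 mm and grips with 20 to 120 N. Pads are 22 mm wide; open, the fingers measure 114 mm over their backs; the gripper's body (76 mm by 85 mm) begins 54 mm behind the grasp point. The pads swing forward as they close: fully open they stand 13 mm farther back than shut.
Start: joints at [1.298, 0.332, -0.065, 1.46, 0.022, 1.35, -0.088], TCP at [0.155, -0.606, 0.248] pointing down, gripper open.
Joint ranges: [-2.6, 2.6], [-0.5, 2.12], [-1.47, 1.34], [0.16, 2.42], [-1.27, 4.41], [0.06, 2.06], [-2.6, 2.6]. Speed limits (rad/s): [2.22, 2.22, 2.79, 2.79, 3.14, 3.14, 3.14].

### API

Orientations are given as a unit quaternion [x, y, z, w].
In Python, from workcell import get_obs, optics, job gives the robot as it stands. The module is installed in compiled form; this text tells all that it offers.
- The arm moves only by the tool send_rows, never from a script. Its argument "plan" is a list that holds one entry, the list of rows, each a list of 7 numbers: the turn, a rotation vector about the tool's x, y, z in units of 1.5 rad (1.0 is 1.5 rad), then the shift along the tool's x, y, z in units of 20 cm (1.0 is 20 cm), then the opening, from 0 (shut) to 1 (fully open). A call has 1 to 20 rows; each row shifts and turns the commanded pose from where the row before left it, along the tool's axes as they then stand; what a row does not reach is not made up. A row lasts 1/12 s, in which the tool goes at most 41.7 mm and 7.16 degrees, less where a joint would pass 70% of its speed; a pose out of reach is approached as far as the arm can. A call with a number of a shift or a turn outside -1 to 1 is refused whole. A call with a gripper value outside its range is refused whole. The fingers move at their own pace and stop on an object; "squeeze" is the grip in N (left out, the last holds). Time passes only in rows, so rows that do not move let the fingers close. It gives the time, the measured TCP pose, the force, the opening and the grip force at its end, in the units of the state.
- get_obs(): the state, without advancing time (a new reading comes with each control period).
- optics.camera(name): name is "scene" or "top" or "wrist"; returns the picture (384x512x3 uint8, red, green, blue); there is no depth.
- optics.get_calibration(name): a dict with "intrinsics" (3x3 intrinsics, pixels), "world_from_camera" (4x4, takes a point from camera to world coordinates); the wrist camera has in their place "T_tool_cam" (4x4, takes a point from camera to tool coordinates, whose origin is the TCP and whose axes are the flange's). Camera axes: x right, y up, looking along -z (the intrinsics and any distortion apply to the point x, -y, -z); pixel columns grow to the right and rows downward; lengths in m; the calibration is good to about 2 mm. A picture is of the moment at which its call begins: read the wrist's pose just before it. get_calibration takes no time and is no camera call.
- job.hand_in(): hands the job in; it is judged then, once.
The state is a dict: "clock": time; "joint_pos": joint angles; "joint_velocities": joint speeds; "tau": joint torques, N m; "position": TCP position; "ee_rot": TCP orientation; "ft_force": force on the tool from outside, world axes, zero at the start; "torque": the same for the moment, N m; "grip_width": opening from 0.0 (shut) to 1.0 (fully open); "grasp_force": force on a finger pad.
Only numpy, scipy, OpenCV 4.12 (cv2) and the standard library are available. Lean on these libraries where they do the work, as an engineer would, in place of code of your own. Each camera call takes 0.05 s, during which the arm holds its last target. There are 200 camera calls.

### The job

The brass coat button in the steel tray has just been treated with spotting fluid: take the spring tongs by their black rubber grips, squeeze their jaws shut on the button's rim where it lies, and lift it about ten centimetres straight up out of the tray. Finish while still holding it there, at rest above the tray, gripped in the tongs. Never touch the button with the robot itself, and leave the black and the white button lying where they are in the tray and everything else on the counter undisturbed.

Things in the scene. Friction and masses are not known exactly. Their poses are not given: they have to be found in the camera images.
- tongs: Steel spring tongs lying on the counter, loose, 64 g, 160 mm long, 61 mm wide over the open jaws, 38 mm high. Origin on their underside, midway below the two grips; x points along them to the jaws, z up. Two arms side by side (+y and -y) join in a bow at the heel, 62 to 72 mm behind the origin. Arched: heel and jaws touch the counter, the arms between rise clear of it.
- grips (a point): Point midway between the grips, 30 mm above the tongs' origin. A black rubber grip with red ribs on each arm, 44 mm long, 16 mm high (22 to 38 mm above the underside), to be taken from above with the fingers closing along y. Width over the grips' outer faces: 52 mm open, 48 mm squeezed enough to carry, 40 mm shut on a 24 mm button, 32 mm at the stop.
- jaws (a point): Point midway between the jaws, 75 mm ahead of the tongs' origin and 6 mm above it, axes as the tongs. The jaws are upright steel plates, 12 mm high, reaching 13 mm before and behind this point, each with a shallow upright V notch that seats on a round rim. Between the notches: 50 mm open, 42 mm when the grips are at 48 mm; outside 61 mm open. Jaws move 2.2 times as far as the grips.
- tongs_left: The arm of the tongs at +y, with its grip and jaw. Origin at its heel pin, 62 mm behind the tongs' origin and 8 mm to +y. Springs hold the arms open and both move together. Squeezing the grips takes about 4 N at 52 mm, 5.5 N at 48 mm, 8 N at 40 mm; 20 to 25 N holds a button firmly.
- tongs_right: The arm of the tongs at -y, mirror image of the other: origin 62 mm behind the tongs' origin and 8 mm to -y.
- tray: Shallow open stainless tray with white liner, fixed, 88 mm along its x, 194 mm along y, rim 15 mm high, walls 3 mm. Origin at the centre of its underside; liner 4 mm above it. The -x side faces the robot: bring the tongs in lengthways over it, arms above the rim, fingers outside. The three buttons lie in a row along y, about 54 mm apart, within 10 mm of the middle line, in any order.
- brass_button: The button to lift: a domed, shiny brass coat button, round, 24 mm across, 9 mm high, 14 to 28 g, lying flat on the liner, loose. Origin at the centre of its underside, z up.
- black_button: A black four-hole coat button, 24 mm across, 9 mm high, lying loose in the tray. Origin at the centre of its underside.
- white_button: An off-white four-hole coat button, 24 mm across, 9 mm high, lying loose in the tray. Origin at the centre of its underside.
- dropper: Small brown dropper bottle, 33 mm across, 102 mm high, loose bystander at the right. Origin under its centre.
- marker: Red marker pen lying flat, 136 mm long, 11 mm thick, loose bystander left of the work, before the monitor's foot. Origin under its centre, x along it.

How it is judged:
By the outcome, as a careful person would: the job done as asked, in the order asked, and still so for the second after the job is handed in, while the arm keeps its last pose, push and grip.
It also fails if it takes over 45 s, if anything falls off the work surface, if the arm or the gripper's body presses on something with over 40 N, if the wrist force passes 120 N, or if a joint passes its speed limit or range.

## Working session

There is one attempt and no reset: what is moved stays moved. The work goes in short steps, Python scripts to look and compute and a tool call to move; the robot and the scene stay as the last step left them, time stands still between calls to the robot, and variables do not carry over. Pictures are saved under pics/ and viewed, at most 10 in all, crops included, and the job is handed in when it is done.

Besides the shell and the picture viewer there is one more tool, called after "Emit:" as name([rows], argument=value, ...), one row to a line, values as JSON. send_rows: Moves the arm, as the interface text tells. Its arguments: {"type":"object","properties":{"plan":{"type":"array"},"squeeze":{"type":"number"}},"required":["plan"]}

```bash
mkdir -p pics; python3 - <<'E'
from workcell import get_obs, optics
import cv2,numpy as np
o=get_obs()
for k,v in o.items(): print(k,np.round(v,4))
for n in ("top","scene"):
    im=optics.camera(n); cv2.imwrite(f"pics/{n}0.png",cv2.cvtColor(im,cv2.COLOR_RGB2BGR))
    c=optics.get_calibration(n); print(n,{k:np.round(v,4).tolist() for k,v in c.items()})
print(optics.get_calibration("wrist"))
a=cv2.imread("pics/top0.png");b=cv2.imread("pics/scene0.png")
E
```

```text
clock 0.0
joint_pos [ 1.2984  0.3329 -0.0647  1.4609  0.0216  1.3499 -0.0885]
joint_velocities [ 0.0006 -0.0001  0.     -0.0014 -0.0015 -0.0014 -0.0012]
tau [ 4.00000e-04 -6.25443e+01  4.97000e-02 -3.91606e+01  1.62000e-02
  1.01000e-02  0.00000e+00]
position [ 0.1544 -0.6053  0.2475]
ee_rot [ 9.922e-01  1.246e-01 -1.000e-04 -7.000e-04]
ft_force [0.4515 0.5619 0.0484]
torque [-0.0053  0.0611  0.0274]
grasp_force 0.0
grip_width 0.9996
top {'intrinsics': [[474.4306, 0.0, 258.5915], [0.0, 474.4306, 190.5683], [0.0, 0.0, 1.0]], 'world_from_camera': [[-0.0083, 0.9825, -0.1858, 0.2585], [-1.0, -0.0092, -0.0038, -0.1579], [-0.0055, 0.1858, 0.9826, 1.2245], [0.0, 0.0, 0.0, 1.0]]}
scene {'intrinsics': [[384.5842, 0.0, 261.4893], [0.0, 384.5842, 192.3064], [0.0, 0.0, 1.0]], 'world_from_camera': [[0.9042, 0.2042, -0.3752, 0.0493], [-0.4267, 0.4703, -0.7725, -1.0526], [0.0188, 0.8586, 0.5124, 0.6196], [0.0, 0.0, 0.0, 1.0]]}
{'intrinsics': array([[303.76475584,   0.        , 253.96284983],
       [  0.        , 303.76475584, 191.81726264],
       [  0.        ,   0.        ,   1.        ]]), 'T_tool_cam': array([[ 6.38682302e-04,  9.47570618e-01,  3.19545798e-01,
         8.28936041e-02],
       [ 9.99999791e-01, -5.72505707e-04, -3.01029092e-04,
         2.14309367e-04],
       [-1.02304530e-04,  3.19545923e-01, -9.47570785e-01,
        -1.26109131e-01],
       [ 0.00000000e+00,  0.00000000e+00,  0.00000000e+00,
         1.00000000e+00]])}
```

View pics/top0.png

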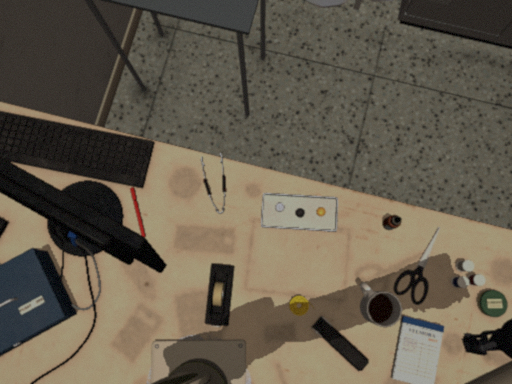

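View pics/scene0.png

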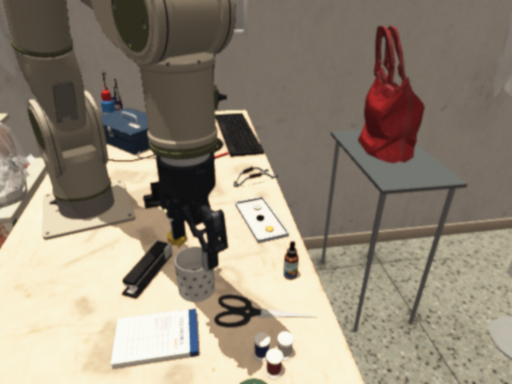

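The top view shows the open tongs with grips near (207,186) and (224,183), heel (220,211) and jaws (203,157) and (222,155). The tray is centred near (299,212), with white (280,207), black (300,212) and brass (321,211). In the scene view the arm stands right of the tongs and the brass button is at (268,229).

```bash
cat > h.py <<'E'
from workcell import get_obs, optics
import cv2,numpy as np
from scipy.spatial.transform import Rotation as R
def T_of(o):
    T=np.eye(4);T[:3,:3]=R.from_quat(o["ee_rot"]).as_matrix();T[:3,3]=o["position"];return T
def cam(name,T=None):
    c=optics.get_calibration(name)
    return c["intrinsics"],(c["world_from_camera"] if name!="wrist" else T@c["T_tool_cam"])
def ray(uv,K,W):
    d=np.linalg.inv(K)@[uv[0],uv[1],1.]; d=W[:3,:3]@[d[0],-d[1],-d[2]]
    return W[:3,3],d/np.linalg.norm(d)
def onz(uv,z,K,W):
    p,d=ray(uv,K,W);return p+d*(z-p[2])/d[2]
def tri(rays):
    A=sum(np.eye(3)-np.outer(d,d) for p,d in rays);b=sum((np.eye(3)-np.outer(d,d))@p for p,d in rays)
    x=np.linalg.solve(A,b);return x,[round(1000*np.linalg.norm(np.cross(x-p,d)),1) for p,d in rays]
def proj(X,K,W):
    q=np.linalg.inv(W)@np.r_[X,1];q=K@[q[0],-q[1],-q[2]];return q[:2]/q[2]
def snap(fn):
    o=get_obs();im=optics.camera("wrist");cv2.imwrite(fn,cv2.cvtColor(im,cv2.COLOR_RGB2BGR));np.save(fn+".npy",T_of(o));return o
E
python3 - <<'E'
from h import *
K,W=cam("top")
for n,uv,z in [("gl",(207,186),.03),("gr",(224,183),.03),("heel",(220,211),.01),("jl",(203,157),.01),("jr",(222,155),.01),("brass",(321,211),.013),("black",(300,212),.013),("white",(280,207),.013),("tl",(263,194),.015),("tr",(337,197),.015),("br",(336,231),.015),("bl",(262,227),.015),("monitor",(164,268),.3)]:
    print(n,onz(uv,z,K,W).round(4))
E
```

```text
gl [ 0.4976 -0.0208  0.03  ]
gr [ 0.505  -0.0645  0.03  ]
heel [ 0.4353 -0.0529  0.01  ]
jl [ 0.5798 -0.007   0.01  ]
jr [ 0.5848 -0.0572  0.01  ]
brass [ 0.4325 -0.3135  0.013 ]
black [ 0.4304 -0.2594  0.013 ]
white [ 0.4439 -0.2081  0.013 ]
tl [ 0.4781 -0.1645  0.015 ]
tr [ 0.4684 -0.3558  0.015 ]
br [ 0.3804 -0.3498  0.015 ]
bl [ 0.3923 -0.1611  0.015 ]
monitor [0.2833 0.0291 0.3   ]
```

Emit:
send_rows([
  [[0,0,0,0.06,-0.045,0,1],[0,0,0,0.122,-0.09,0,1],[0,0,0,0.122,-0.09,0,1],[0,0,0,0.122,-0.09,0,1],[0,0,0,0.122,-0.09,0,1],[0,0,0,0.122,-0.09,0,1],[0,0,0,0.122,-0.09,0,1],[0,0,0,0.122,-0.09,0,1],[0,0,0,0.122,-0.09,0,1],[0,0,0,0.122,-0.09,0,1],[0,0,0,0.122,-0.09,0,1],[0,0,0,0.122,-0.09,0,1],[0,0,0,0.122,-0.09,0,1],[0,0,0,0.122,-0.09,0,1],[0,0,0,0.122,-0.09,0,1],[0,0,0,0.122,-0.09,0,1],[0,0,0,0.122,-0.09,0,1],[0,0,0,0.122,-0.09,0,1],[0,0,0.062,0.06,-0.045,0,1],[0,0,0,0,0,0,1]],
])

```text
clock: 1.77
position: [0.5013, -0.1784, 0.2481]
ee_rot: [0.997, 0.079, 0.0, -0.001]
ft_force: [-0.9, -0.0, 0.4]
grip_width: 0.998
grasp_force: 0.0
```

Emit:
send_rows([
  [[0,0,0,0,0,0,1],[0,0,0,0,0,0,1]],
])

```text
clock: 1.93
position: [0.499, -0.1837, 0.2481]
ee_rot: [0.997, 0.079, -0.0, 0.0]
ft_force: [-0.1, -0.2, 0.3]
grip_width: 0.997
grasp_force: 0.0
```

```bash
python3 - <<'E'
from h import *
o=snap("pics/w1.png");print(o["position"],o["ee_rot"],o["ft_force"],o["joint_pos"])
im=optics.camera("scene");cv2.imwrite("pics/s1.png",cv2.cvtColor(im,cv2.COLOR_RGB2BGR))
a=cv2.imread("pics/w1.png")
cv2.imwrite("pics/w1b.png",cv2.resize(a,(800,600),interpolation=cv2.INTER_CUBIC))
E
```

```text
[ 0.49895146 -0.18368389  0.2480868 ] [ 9.96883764e-01  7.88833307e-02 -3.63670665e-04  2.19899050e-04] [-0.1232177  -0.16603228  0.33062413] [ 0.6983322   0.1605059  -0.47677731  1.68681129  0.07657881  1.31320462
 -1.20564148]
```

View pics/w1b.png

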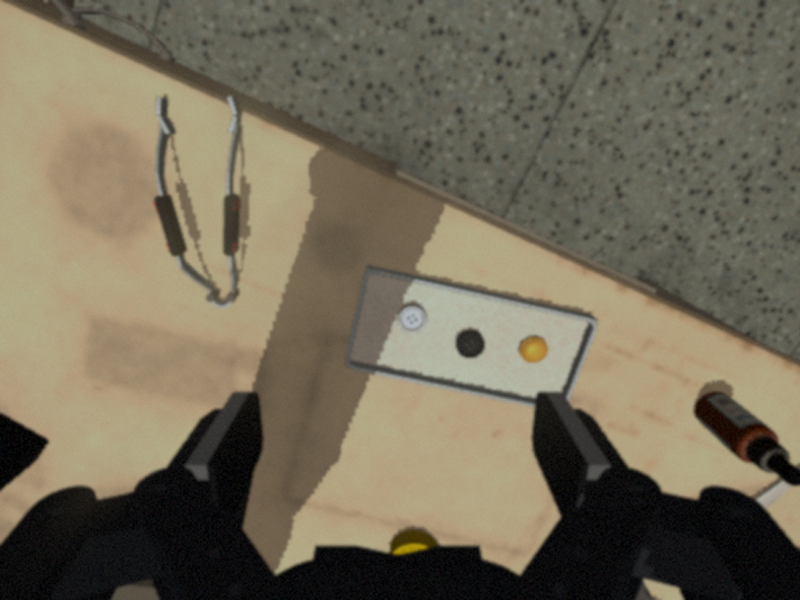

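The wrist view (enlarged) shows the tongs' grips at (170,225) and (232,224), heel (222,298), jaws (163,113) and (234,113). The brass button is at (533,348) and the tray's corners are clear. At the lower left, (20,445), is a dark monitor edge.

```bash
python3 - <<'E'
from h import *
K,W=cam("wrist",np.load("pics/w1.png.npy"));Kt,Wt=cam("top");Ks,Ws=cam("scene")
s=1.5625
for n,uv,t in [("gl",(170,225),(207,186)),("gr",(232,224),(224,183)),("heel",(222,298),(220,211)),("jl",(165,115),(203,157)),("jr",(234,113),(222,155)),("brass",(533,348),(321,211)),("black",(470,343),(300,212)),("white",(412,318),(280,207)),("t1",(368,267),(263,194)),("t2",(595,318),(337,197)),("t3",(565,402),(336,231)),("t4",(349,363),(262,227))]:
    r=ray(np.array(uv)/s,K,W);x,e=tri([r,ray(t,Kt,Wt)])
    print(n,x.round(4),e,onz(np.array(uv)/s,{'g':.03,'h':.01,'j':.01,'b':.013,'w':.013,'t':.015}[n[0]],K,W).round(4))
x,e=tri([ray((164,268),Kt,Wt),ray((222,97),Ks,Ws)]);print("mon",x,e)
for z in(.1,.2,.3): print(onz(np.array((48,442))/s,z,K,W).round(3),onz((164,268),z,Kt,Wt).round(3))
E
python3 - <<'E'
import cv2
a=cv2.imread("pics/s1.png")[60:260,60:330];cv2.imwrite("pics/s1c.png",cv2.resize(a,None,fx=2.9,fy=2.9,interpolation=2))
E
```

```text
gl [ 0.4973 -0.0205  0.0347] [np.float64(1.0), np.float64(1.0)] [ 0.4967 -0.0175  0.03  ]
gr [ 0.5048 -0.0639  0.0333] [np.float64(1.0), np.float64(1.0)] [ 0.5045 -0.0619  0.03  ]
heel [ 0.4366 -0.051   0.0066] [np.float64(1.8), np.float64(1.8)] [ 0.4386 -0.0505  0.01  ]
jl [ 0.5732 -0.0108  0.0278] [np.float64(2.4), np.float64(2.4)] [ 0.571  -0.0045  0.01  ]
jr [ 0.5802 -0.0586  0.0269] [np.float64(0.0), np.float64(0.0)] [ 0.5802 -0.0532  0.01  ]
brass [ 0.4333 -0.3134  0.004 ] [np.float64(1.3), np.float64(1.3)] [ 0.4364 -0.3087  0.013 ]
black [ 0.4308 -0.2585  0.0079] [np.float64(1.3), np.float64(1.3)] [ 0.4326 -0.2561  0.013 ]
white [ 0.4447 -0.2069  0.0069] [np.float64(1.4), np.float64(1.4)] [ 0.4469 -0.2049  0.013 ]
t1 [ 0.4805 -0.164   0.0017] [np.float64(0.6), np.float64(0.6)] [ 0.4842 -0.1636  0.015 ]
t2 [ 0.4691 -0.3561  0.0069] [np.float64(1.2), np.float64(1.2)] [ 0.471  -0.3509  0.015 ]
t3 [ 0.3829 -0.354  -0.0011] [np.float64(1.9), np.float64(1.9)] [ 0.3921 -0.3479  0.015 ]
t4 [ 0.3937 -0.1601  0.0034] [np.float64(1.1), np.float64(1.1)] [ 0.3996 -0.1594  0.015 ]
mon [0.35075954 0.00565794 0.28887346] [np.float64(71.9), np.float64(71.9)]
[0.352 0.032 0.1  ] [0.289 0.07  0.1  ]
[ 0.435 -0.042  0.2  ] [0.286 0.049 0.2  ]
[ 0.519 -0.116  0.3  ] [0.283 0.029 0.3  ]
```

View pics/s1c.png

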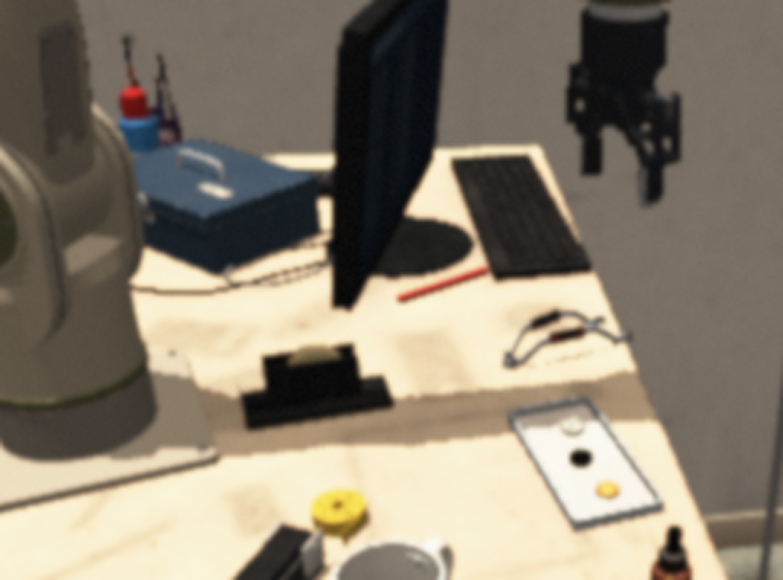

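The crop shows the monitor's near edge running from (345,305) up to (343,28), standing between the robot and the tongs on the left. The tongs and the button tray are clear.

```bash
python3 - <<'E'
from h import *
K,W=cam("wrist",np.load("pics/w1.png.npy"));Kt,Wt=cam("top");Ks,Ws=cam("scene")
f=lambda u,v:(60+u/2.9,60+v/2.9)
for n,s,t in [("bot",f(345,305),(164,268)),("top",f(343,28),(164,268)),("bot2",f(345,305),(156,271)),("mark",f(400,299),(143,236)),("gripsmid",f(558,326),(215.5,184.5))]:
    x,e=tri([ray(s,Ks,Ws),ray(t,Kt,Wt)]);print(n,x.round(3),e)
x,e=tri([ray(f(345,305),Ks,Ws),ray(np.array((48,442))/1.5625,K,W)]);print("botw",x.round(3),e)
print([proj(np.array([.45,-.04,z]),Ks,Ws).round() for z in(.5,.6)])
E
```

```text
bot [0.293 0.08  0.044] [np.float64(3.0), np.float64(3.0)]
top [0.293 0.013 0.366] [np.float64(12.3), np.float64(12.3)]
bot2 [0.292 0.1   0.035] [np.float64(8.7), np.float64(8.7)]
mark [0.375 0.144 0.007] [np.float64(2.5), np.float64(2.5)]
gripsmid [ 0.503 -0.044  0.034] [np.float64(2.2), np.float64(2.2)]
botw [0.298 0.079 0.041] [np.float64(3.6), np.float64(3.6)]
[array([234.,  16.]), array([233., -29.])]
```

Emit:
send_rows([
  [[0,0,0,0.02,-0.06,0.02,1],[0,0,0,0.02,-0.115,0.04,1],[0,0,0,0.02,-0.115,0.04,1],[0,0,0,0.02,-0.115,0.04,1],[0,0,0,0.02,-0.115,0.04,1],[0,0,0,0.02,-0.115,0.04,1],[0,0,0,0,-0.06,0.02,1],[0,0,0,0,0,0,1],[0,0,0,0,0,0,1],[0,0,0,0,0,0,1]],
])

```text
clock: 2.87
position: [0.5017, -0.0437, 0.2006]
ee_rot: [0.997, 0.077, 0.0, 0.0]
ft_force: [-0.3, -1.1, -0.4]
grip_width: 1.004
grasp_force: 0.0
```

```bash
python3 - <<'E'
from h import *
o=snap("pics/w2.png");print(o["position"],o["ee_rot"],o["ft_force"],o["joint_pos"])
a=cv2.imread("pics/w2.png")
cv2.imwrite("pics/w2b.png",cv2.resize(a[0:285,66:446],(800,600),interpolation=cv2.INTER_CUBIC))
E
```

```text
[ 0.50172751 -0.0436692   0.20063974] [9.96993056e-01 7.74897503e-02 1.94592620e-04 3.82145982e-04] [-0.32617702 -1.12412701 -0.43320248] [ 0.54203242  0.1429741  -0.58660607  1.81481983  0.08525774  1.20824129
 -1.48578533]
```

View pics/w2b.png

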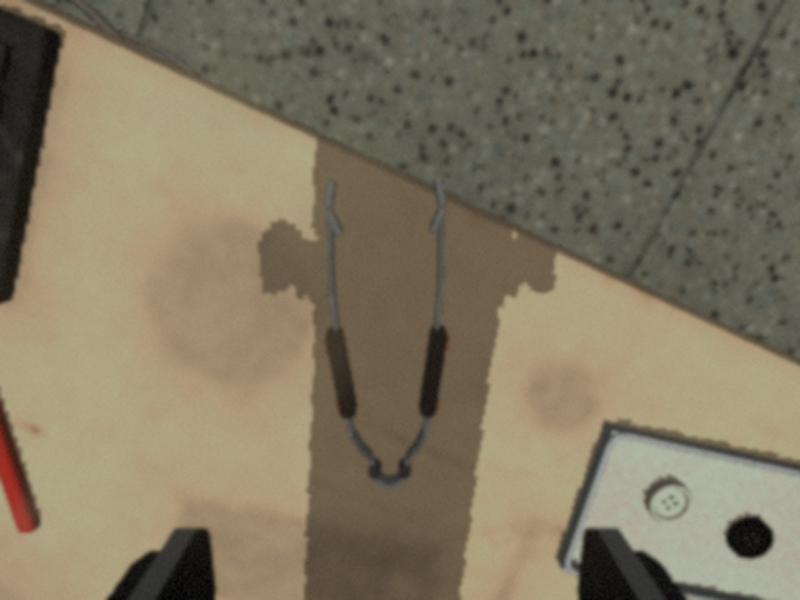

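The wrist crop shows the tongs nearly parallel to the tool. Grips are centred at (341,370) and (433,371), heel pins at (376,470) and (404,470), jaws at (333,208) and (439,208).

```bash
python3 - <<'E'
from h import *
T2=np.load("pics/w2.png.npy");K,W=cam("wrist",np.load("pics/w1.png.npy"));_,W2=cam("wrist",T2);Kt,Wt=cam("top")
f=lambda u,v:(66+u/2.105,v/2.105); g=lambda u,v:(u/1.5625,v/1.5625)
P={}
for n,b,a,t,z in [("gl",(341,370),(170,225),(207,186),.034),("gr",(433,371),(232,224),(224,183),.034),("heel",(390,480),(222,300),(220,211),.006),("jl",(333,208),(165,115),(203,157),.01),("jr",(439,208),(234,113),(222,155),.01),("white",(668,500),(412,318),(280,207),.013),("black",(750,537),(470,343),(300,212),.013)]:
    x,e=tri([ray(f(*b),K,W2),ray(g(*a),K,W)]);x3,e3=tri([ray(f(*b),K,W2),ray(g(*a),K,W),ray(t,Kt,Wt)])
    P[n]=onz(f(*b),z,K,W2);print(n,x.round(4),e,x3.round(4),P[n].round(4))
m=(P["gl"]+P["gr"])/2;j=(P["jl"]+P["jr"])/2
for d in (j-P["heel"],m-P["heel"]):print(np.linalg.norm(d[:2]),np.degrees(np.arctan2(d[1],d[0])))
d=P["gl"]-P["gr"];print("yaw from grips",np.degrees(np.arctan2(-d[0],d[1])),np.linalg.norm(d))
d=P["jl"]-P["jr"];print("yaw from jaws",np.degrees(np.arctan2(-d[0],d[1])),np.linalg.norm(d))
print("mid",m,"tool yaw",np.degrees(np.arctan2(T2[1,0],T2[0,0])))
q=np.linalg.inv(T2)@np.r_[m,1];print("mid in tool",q.round(4))
E
```

```text
gl [ 0.4975 -0.018   0.0309] [np.float64(0.5), np.float64(0.5)] [ 0.4976 -0.0192  0.0318] [ 0.4989 -0.0182  0.034 ]
gr [ 0.5043 -0.0619  0.03  ] [np.float64(0.2), np.float64(0.2)] [ 0.5047 -0.0629  0.0311] [ 0.5052 -0.0614  0.034 ]
heel [ 0.4372 -0.0514  0.0135] [np.float64(1.0), np.float64(1.0)] [ 0.4357 -0.0517  0.0106] [ 0.4326 -0.0518  0.006 ]
jl [ 0.5706 -0.0029  0.0066] [np.float64(0.4), np.float64(0.4)] [ 0.5727 -0.0079  0.024 ] [ 0.5703 -0.0032  0.01  ]
jr [ 0.5791 -0.0529  0.0093] [np.float64(1.0), np.float64(1.0)] [ 0.5803 -0.0554  0.0186] [ 0.5781 -0.0529  0.01  ]
white [ 0.4455 -0.2053  0.0089] [np.float64(0.2), np.float64(0.2)] [ 0.4446 -0.2068  0.0064] [ 0.4475 -0.203   0.013 ]
black [ 0.4313 -0.2567  0.0104] [np.float64(0.2), np.float64(0.2)] [ 0.4306 -0.2584  0.0082] [ 0.4324 -0.2548  0.013 ]
0.14360988115870496 9.50674294942791
0.07047031327223428 9.74422365340987
yaw from grips 8.265464523314172 0.04368399814187765
yaw from jaws 8.923758932206441 0.050230525186592045
mid [ 0.50205886 -0.03983178  0.034     ] tool yaw 8.88859024285414
mid in tool [ 9.000e-04 -3.900e-03  1.666e-01  1.000e+00]
```

Emit:
send_rows([
  [[0,0,0,0.003,-0.01,0.08,1],[0,0,0,0.002,-0.009,0.12,1],[0,0,0,0,0,0.12,1],[0,0,0,0,0,0.12,1],[0,0,0,0,0,0.12,1],[0,0,0,0,0,0.1,1],[0,0,0,0,0,0.08,1],[0,0,0,0,0,0.06,1],[0,0,0,0,0,0.04,1],[0,0,0,0,0,0.02,1],[0,0,0,0,0,0,1],[0,0,0,0,0,0,1],[0,0,0,0,0,0,1]],
])

```text
clock: 4.0
position: [0.5027, -0.0384, 0.0292]
ee_rot: [0.997, 0.078, 0.001, 0.0]
ft_force: [0.7, -0.7, 0.4]
grip_width: 0.999
grasp_force: 0.0
```

Emit:
send_rows([
  [[0,0,0,0,0,0,0.8],[0,0,0,0,0,0,0.7],[0,0,0,0,0,0,0.65],[0,0,0,0,0,0,0.65],[0,0,0,0,0,0,0.65],[0,0,0,0,0,0,0.65]],
], squeeze=20)

```text
clock: 4.5
position: [0.5021, -0.0384, 0.0284]
ee_rot: [0.997, 0.078, 0.0, 0.0]
ft_force: [0.1, -0.5, -0.3]
grip_width: 0.651
grasp_force: 0.3
```

```bash
python3 - <<'E'
from h import *
o=snap("pics/w3.png");print(o["position"],o["ee_rot"],o["ft_force"],o["grip_width"],o["grasp_force"])
a=cv2.imread("pics/w3.png")
cv2.imwrite("pics/w3b.png",cv2.resize(a,(800,600),interpolation=cv2.INTER_CUBIC))
E
```

```text
[ 0.50209477 -0.03836295  0.02841524] [9.96931048e-01 7.82844349e-02 1.21387529e-04 1.32476089e-04] [ 0.11680205 -0.52394547 -0.27817204] 0.6509395797172851 0.2772573442598514
```

View pics/w3b.png

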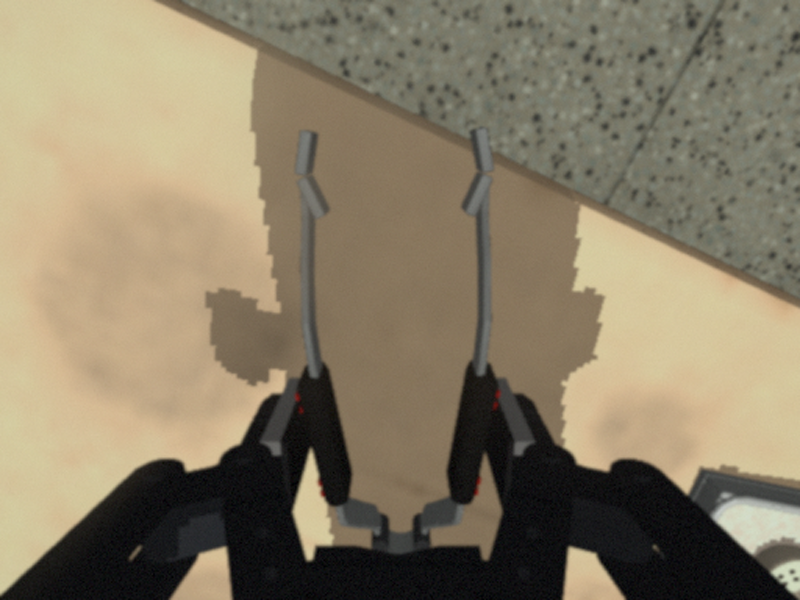

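The tongs sit between the fingers symmetrically: grips at (325,430) and (470,430), pads just outside them, and jaw notches at (307,175) and (483,175). Next I squeeze to the carrying width and lift a little.

Emit:
send_rows([
  [[0,0,0,0,0,0,0.62],[0,0,0,0,0,0,0.6],[0,0,0,0,0,0,0.58],[0,0,0,0,0,0,0.565],[0,0,0,0,0,0,0.565],[0,0,0,0,0,0,0.565],[0,0,0,0,0,0,0.565]],
], squeeze=20)

```text
clock: 5.13
position: [0.5027, -0.0381, 0.0291]
ee_rot: [0.997, 0.078, 0.001, 0.0]
ft_force: [-2.0, -0.5, 7.2]
grip_width: 0.565
grasp_force: 7.0
```

Emit:
send_rows([
  [[0,0,0,0,0,-0.02,0.565],[0,0,0,0,0,-0.05,0.565],[0,0,0,0,0,-0.08,0.565],[0,0,0,0,0,-0.08,0.565],[0,0,0,0,0,-0.05,0.565],[0,0,0,0,0,-0.02,0.565],[0,0,0,0,0,0,0.565],[0,0,0,0,0,0,0.565],[0,0,0,0,0,0,0.565]],
])

```text
clock: 5.88
position: [0.5015, -0.0383, 0.0875]
ee_rot: [0.997, 0.078, -0.001, -0.0]
ft_force: [-0.4, 1.0, -0.2]
grip_width: 0.565
grasp_force: 4.8
```

```bash
python3 - <<'E'
from h import *
o=snap("pics/w4.png");print(o["position"],o["ee_rot"],o["ft_force"],o["grip_width"],o["grasp_force"],o["joint_pos"])
a=cv2.imread("pics/w4.png")
cv2.imwrite("pics/w4b.png",cv2.resize(a[50:350,56:456],(800,600),interpolation=cv2.INTER_CUBIC))
E
```

```text
[ 0.50145015 -0.03829705  0.08752677] [ 9.96930938e-01  7.82835867e-02 -6.14538919e-04 -8.19524157e-05] [-0.42705169  1.02409286 -0.22419668] 0.5648381481177925 4.831158231245354 [ 0.50255456  0.27983955 -0.57638351  1.93094164  0.18170767  0.98313733
 -1.57161893]
```

View pics/w4b.png

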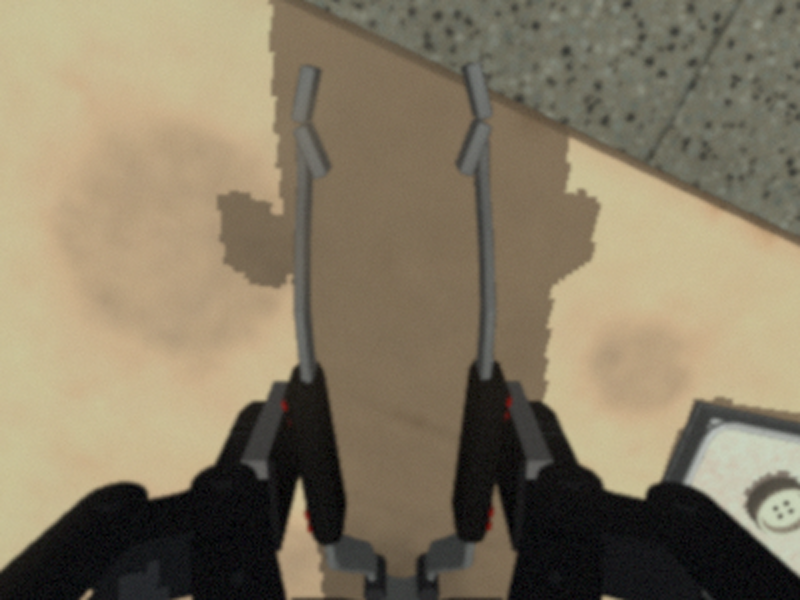

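The tongs hang level in the pads, with jaw notches at (303,123) and (485,123) in the crop, the same image row as before lifting. Now I carry them towards the tray, raised.

Emit:
send_rows([
  [[0,0,0,-0.015,0.02,-0.05,0.565],[0,0,0,-0.035,0.045,-0.06,0.565],[0,0,0,-0.055,0.075,-0.06,0.565],[0,0,0,-0.07,0.094,-0.04,0.565],[0,0,0,-0.07,0.094,0,0.565],[0,0,0,-0.07,0.094,0,0.565],[0,0,0,-0.07,0.094,0,0.565],[0,0,0,-0.07,0.094,0,0.565],[0,0,0,-0.07,0.094,0,0.565],[0,0,0,-0.07,0.094,0,0.565],[0,0,0,-0.07,0.094,0,0.565],[0,0,0,-0.07,0.094,0,0.565],[0,0,0,-0.07,0.094,0,0.565],[0,0,0,-0.07,0.094,0,0.565],[0,0,0,-0.06,0.075,0,0.565],[0,0,0,-0.03,0.04,0,0.565],[0,0,0,-0.018,0.021,0,0.565],[0,0,0,0,0,0,0.565]],
])

```text
clock: 7.43
position: [0.3483, -0.3282, 0.1304]
ee_rot: [0.997, 0.078, -0.0, -0.0]
ft_force: [0.5, 0.6, -1.1]
grip_width: 0.567
grasp_force: 4.8
```

Emit:
send_rows([
  [[0,0,0.02,0,0,0,0.565],[0,0,0.035,0,0,0,0.565],[0,0,0.035,0,0,0,0.565],[0,0,0.035,0,0,0,0.565],[0,0,0.017,0,0,0,0.565],[0,0,0,0,0,0,0.565],[0,0,0,0,0,0,0.565],[0,0,0,0,0,0,0.565]],
])

```text
clock: 8.1
position: [0.3492, -0.3271, 0.1304]
ee_rot: [1.0, -0.027, 0.0, -0.0]
ft_force: [-0.4, 0.0, -1.8]
grip_width: 0.561
grasp_force: 4.8
```

```bash
python3 - <<'E'
from h import *
o=snap("pics/w5.png");T=T_of(o);print(o["position"],np.degrees(np.arctan2(T[1,0],T[0,0])),o["ft_force"],o["grip_width"],o["grasp_force"],o["joint_pos"])
a=cv2.imread("pics/w5.png")
cv2.imwrite("pics/w5b.png",cv2.resize(a[50:350,56:456],(800,600),interpolation=cv2.INTER_CUBIC))
E
```

```text
[ 0.34917714 -0.32707761  0.13036971] -3.09617937555214 [-3.82852396e-01  5.73574488e-04 -1.84028888e+00] 0.5609165152397068 4.831386683508754 [ 0.9509172   0.13608055 -0.3115542   1.9657102   0.04786979  1.04673209
 -1.00673822]
```

View pics/w5b.png

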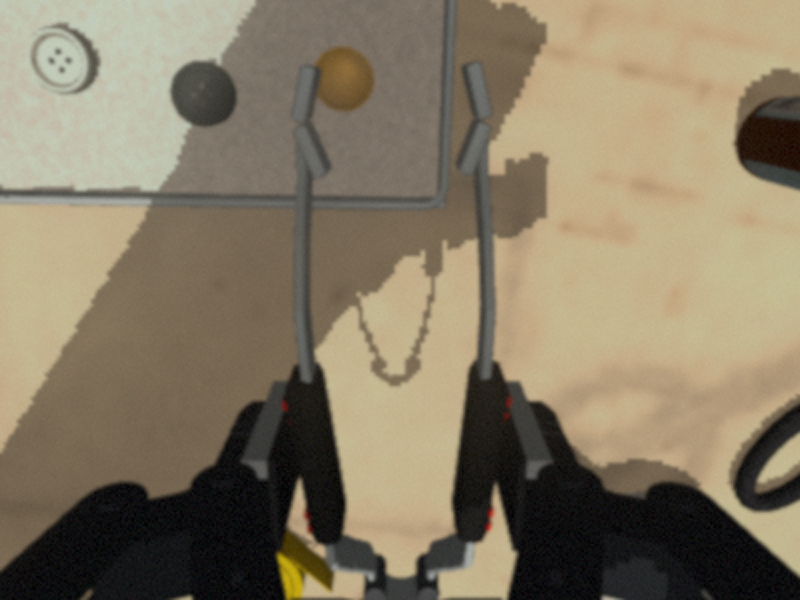

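The crop shows the tongs unshifted in the grip (notches still at (303,123) and (485,123)). The brass button is at (344,78), right of black (204,94), and the near rim runs level at row 200. The jaws are about 20 mm too far right and must come forward slightly.

```bash
python3 - <<'E'
from h import *
T=np.load("pics/w5.png.npy");K,W=cam("wrist",T);_,W1=cam("wrist",np.load("pics/w1.png.npy"));Kt,Wt=cam("top")
f=lambda u,v:(56+u/2,50+v/2); I=np.linalg.inv(T)
x,e=tri([ray(f(344,78),K,W),ray(np.array((533,348))/1.5625,K,W1)]);print("brass",x.round(4),e)
x2,e=tri([ray(f(344,78),K,W),ray((321,211),Kt,Wt)]);print("brass w/top",x2.round(4),e)
for z in (.006,.0085,.011):
    b=onz(f(344,78),z,K,W);print(z,b.round(4),"tool",(I@np.r_[b,1])[:2].round(4), onz(np.array((533,348))/1.5625,z,K,W1).round(4))
for n,uv,z in [("black",(204,94),.01),("rimA",(100,198),.015),("rimB",(400,205),.015),("corner",(438,205),.015),("side",(450,40),.015)]: print(n,onz(f(*uv),z,K,W).round(4))
# jaws in tool frame
_,Wc=cam("wrist",np.eye(4))
for uv in [(303,123),(485,123),(309,68),(471,65),(321,173),(466,172)]: print(onz(f(*uv),.0165,K,Wc).round(4))
E
```

```text
brass [ 0.4334 -0.3114  0.0056] [np.float64(0.1), np.float64(0.1)]
brass w/top [ 0.4327 -0.3126  0.0165] [np.float64(0.8), np.float64(0.8)]
0.006 [ 0.4334 -0.3113  0.006 ] tool [ 0.0832 -0.0202] [ 0.4336 -0.3113  0.006 ]
0.0085 [ 0.4334 -0.3115  0.0085] tool [ 0.0832 -0.02  ] [ 0.4346 -0.3103  0.0085]
0.011 [ 0.4333 -0.3118  0.011 ] tool [ 0.0832 -0.0198] [ 0.4356 -0.3094  0.011 ]
black [ 0.4304 -0.257   0.01  ]
rimA [ 0.3931 -0.2108  0.015 ]
rimB [ 0.3839 -0.3307  0.015 ]
corner [ 0.3831 -0.3459  0.015 ]
side [ 0.4445 -0.3523  0.015 ]
[ 0.0734 -0.0211  0.0165]
[0.0734 0.0203 0.0165]
[ 0.0852 -0.0192  0.0165]
[0.0858 0.0166 0.0165]
[ 0.0621 -0.0174  0.0165]
[0.0623 0.0164 0.0165]
```

Emit:
send_rows([
  [[0,0,0,0.009,-0.018,0,0.565],[0,0,0,0.02,-0.04,0,0.565],[0,0,0,0.02,-0.04,0.02,0.565],[0,0,0,0,0,0.05,0.565],[0,0,0,0,0,0.07,0.565],[0,0,0,0,0,0.07,0.565],[0,0,0,0,0,0.07,0.565],[0,0,0,0,0,0.04,0.565],[0,0,0,0,0,0.02,0.565],[0,0,0,0,0,0,0.565],[0,0,0,0,0,0,0.565],[0,0,0,0,0,0,0.565]],
])

```text
clock: 9.15
position: [0.36, -0.309, 0.0629]
ee_rot: [1.0, -0.028, 0.0, 0.0]
ft_force: [0.1, 0.3, -0.2]
grip_width: 0.564
grasp_force: 4.8
```

```bash
cat > chk.py <<'E'
from h import *
import sys
fn=sys.argv[1];o=snap(fn);T=T_of(o);print(o["position"],np.degrees(np.arctan2(T[1,0],T[0,0])),o["ft_force"],o["grip_width"],o["grasp_force"])
h=cv2.cvtColor(cv2.imread(fn),cv2.COLOR_BGR2HSV)
m=((h[...,0]>10)&(h[...,0]<30)&(h[...,1]>130)).astype(np.uint8);m[220:]=0
n,_,s,c=cv2.connectedComponentsWithStats(m)
K,W=cam("wrist",T)
for i in range(1,n):
    if s[i,4]>100:
        x0,y0,w,hh,_=s[i];p=(x0+w/2-.5,y0+hh/2-.5);b=onz(p,.0085,K,W);print(s[i],c[i],b.round(4),"tool",(np.linalg.inv(T)@np.r_[b,1]).round(4))
E
python3 chk.py pics/w6.png
```

```text
[ 0.3600375  -0.30900587  0.06293726] -3.2164551505347676 [ 0.06238931  0.26833955 -0.16721218] 0.5639894522675981 4.831298621138558
[ 230   87   41   42 1298] [249.98690293 107.05932203] [ 0.4332 -0.3109  0.0085] tool [ 0.0731 -0.0022  0.0545  1.    ]
```

Emit:
send_rows([
  [[0,0,0,-0.001,-0.009,0.02,0.565],[0,0,0,0,0,0.03,0.565],[0,0,0,0,0,0.03,0.565],[0,0,0,0,0,0.03,0.565],[0,0,0,0,0,0.02,0.565],[0,0,0,0,0,0.01,0.565],[0,0,0,0,0,0.005,0.565],[0,0,0,0,0,0,0.565],[0,0,0,0,0,0,0.565],[0,0,0,0,0,0,0.565]],
])

```text
clock: 10.03
position: [0.3596, -0.3071, 0.0336]
ee_rot: [1.0, -0.028, 0.0, 0.0]
ft_force: [-0.2, 0.4, -0.5]
grip_width: 0.569
grasp_force: 4.8
```

```bash
python3 chk.py pics/w7.png; python3 -c "
import cv2
a=cv2.imread('pics/w7.png');cv2.imwrite('pics/w7b.png',cv2.resize(a[50:350,56:456],(800,600),interpolation=2))"
```

```text
[ 0.35964955 -0.30705693  0.03355042] -3.220133876829548 [-0.16253894  0.44001871 -0.50119719] 0.569238330390781 4.831209416734055
[ 230   85   48   50 1869] [253.25254147 109.26859283] [ 0.4333 -0.311   0.0085] tool [ 7.38e-02 -2.00e-04  2.51e-02  1.00e+00]
```

View pics/w7b.png

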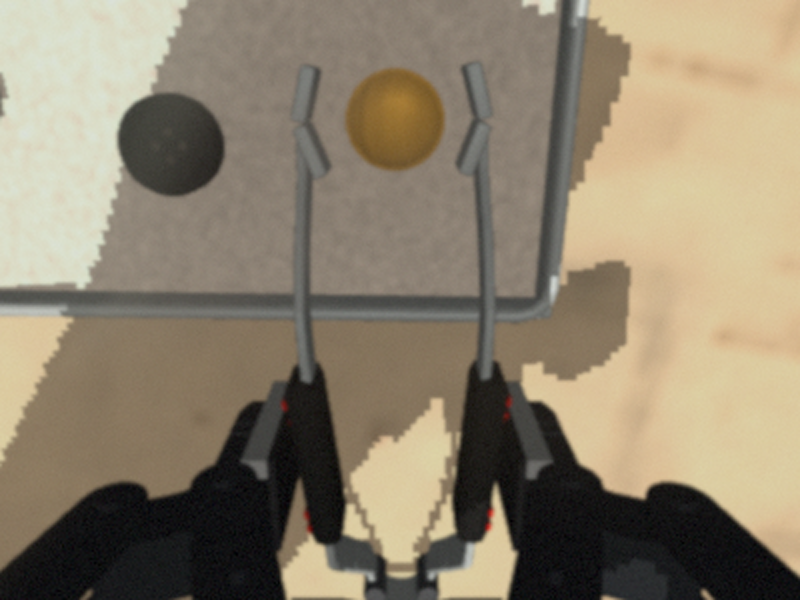

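The brass button at (396,120) lies midway between the notches at (303,123) and (485,123), and the arms pass above the near rim with the fingers outside. I raise by 1 mm for the pads' forward swing, then squeeze.

Emit:
send_rows([
  [[0,0,0,-0.001,0,-0.004,0.56],[0,0,0,0,0,0,0.55],[0,0,0,0,0,0,0.54],[0,0,0,0,0,0,0.53],[0,0,0,0,0,0,0.52],[0,0,0,0,0,0,0.51],[0,0,0,0,0,0,0.5],[0,0,0,0,0,0,0.49],[0,0,0,0,0,0,0.48],[0,0,0,0,0,0,0.47],[0,0,0,0,0,0,0.46],[0,0,0,0,0,0,0.45],[0,0,0,0,0,0,0.43],[0,0,0,0,0,0,0.4],[0,0,0,0,0,0,0.35],[0,0,0,0,0,0,0.3],[0,0,0,0,0,0,0.3],[0,0,0,0,0,0,0.3]],
], squeeze=24)

```text
clock: 11.58
position: [0.3593, -0.3069, 0.0341]
ee_rot: [1.0, -0.028, -0.0, 0.0]
ft_force: [-0.7, -0.5, 0.6]
grip_width: 0.463
grasp_force: 24.7
```

```bash
python3 chk.py pics/w8.png
```

```text
[ 0.35930162 -0.30690206  0.03413015] -3.2216227841598215 [-0.66883072 -0.49765016  0.60825197] 0.4625543937307583 24.669355619698763
[ 227   84   49   50 1882] [251.31509033 108.75079702] [ 0.4335 -0.3097  0.0085] tool [ 0.0742 -0.0014  0.0256  1.    ]
```

Emit:
send_rows([
  [[0,0,0,0,0,-0.005,0.3],[0,0,0,0,0,-0.01,0.3],[0,0,0,0,0,-0.02,0.3],[0,0,0,0,0,-0.035,0.3],[0,0,0,0,0,-0.05,0.3],[0,0,0,0,0,-0.055,0.3],[0,0,0,0,0,-0.055,0.3],[0,0,0,0,0,-0.055,0.3],[0,0,0,0,0,-0.055,0.3],[0,0,0,0,0,-0.05,0.3],[0,0,0,0,0,-0.04,0.3],[0,0,0,0,0,-0.03,0.3],[0,0,0,0,0,-0.02,0.3],[0,0,0,0,0,-0.013,0.3],[0,0,0,0,0,-0.007,0.3],[0,0,0,0,0,0,0.3],[0,0,0,0,0,0,0.3],[0,0,0,0,0,0,0.3],[0,0,0,0,0,0,0.3],[0,0,0,0,0,0,0.3]],
])

```text
clock: 13.3
position: [0.3592, -0.3068, 0.1339]
ee_rot: [1.0, -0.028, -0.0, -0.0]
ft_force: [-0.3, -0.9, -0.6]
grip_width: 0.458
grasp_force: 24.5
```

```bash
python3 chk.py pics/w9.png; python3 -c "
import cv2,numpy as np
from workcell import optics
a=cv2.imread('pics/w9.png')[50:350,56:456];s=optics.camera('scene')[100:250,150:350,::-1]
cv2.imwrite('pics/w9b.png',np.hstack([a,cv2.resize(s,(400,300),interpolation=2)]))"
```

```text
[ 0.35922005 -0.30680952  0.13388677] -3.2186526541397877 [-0.2862232  -0.87406689 -0.63126061] 0.4584741166499317 24.504062882624567
[ 228   85   48   49 1873] [251.33155366 109.10304325] [ 0.4272 -0.3087  0.0085] tool [ 0.0681 -0.0019  0.1254  1.    ]
[446 115  43  28 332] [461.27409639 129.39759036] [ 0.4021 -0.4834  0.0085] tool [0.0528 0.1739 0.1253 1.    ]
```

View pics/w9b.png

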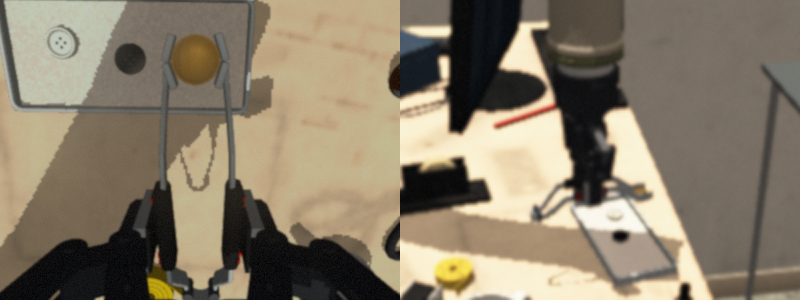

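The button stays in the jaws at the same image size, (195,60), while the tray has receded. Black (130,58) and white (61,43) lie in place, and the scene view shows the brass held above the tray. I hand in.

```bash
python3 -c "
from workcell import job
print(job.hand_in())"
```

```text
the job is handed in; nothing more can be done
None
```

The brass button is gripped in the tongs and held at rest about 10 cm above the tray; the black and white buttons still lie in the tray, and the job is handed in at about 13 s of the 45 s limit.

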